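# Unload and reload the UV curing box

## Robot

A 6-joint arm with a two-finger parallel gripper is mounted at the origin on the work surface. World frame = base frame: x ahead of the robot, y to its left, z up, the work surface at z = 0. Lengths are in m, angles in rad, forces in N, time in s.
With the tool pointing down it reaches from about 0.35 to 0.875 m from the base axis. Payload 4.2 kg.
Tool frame: the origin (TCP) lies at the very end of the fingers, on their centre line; the grasp point (between the pads) lies 19 mm behind it; z points along the fingers, x is the direction in which the jaws open and shut, and the axes are right-handed (so a half turn about z gives the same grasp; the last joint's range is limited). The gripper opens to 85 mm and grips with 20 to 120 N. Pads are 22 mm wide; open, the fingers measure 114 mm over their backs; the gripper's body (76 mm by 85 mm) begins 54 mm behind the grasp point. The pads swing forward as they close: fully open they stand 13 mm farther back than shut.
Start: joints at [1.465, 0.385, 0.008, 0, -1.194, -0.259], TCP at [0.223, 0.584, 0.231] pointing down, gripper open.
Joint ranges: [-3.14, 3.14], [-1.21, 2.06], [-1.07, 1.41], [-3.16, 2.05], [-2.99, -0.16], [-3.1, 3.1]. Speed limits (rad/s): [2.79, 2.79, 3.14, 3.14, 3.14, 3.14].

## Interface

Orientations are given as a unit quaternion [w, x, y, z].
In Python, from rig import robot, eyes, ticket, telemetry gives the robot as it stands. The module is installed in compiled form; this text tells all that it offers. Calls block until the motion is done:
- robot.move_to(position, orientation): joint-space move of the TCP to a pose.
- robot.line_to(position, vel=0.15, rot=None, guard=None): straight line of the TCP; rot=None keeps the orientation; vel is the mean speed in m/s. With guard (N) it stops when the force on the tool has changed by that much, and returns True; else False.
- robot.movej(angles): joint-space move.
- robot.move_gripper(opening, force=None): opening from 0.0 (shut) to 1.0 (fully open); force is the grip in N (None keeps the last); returns when the fingers have stopped.
- robot.dwell(seconds).
- robot.inverse_kinematics(position, orientation): joint angles nearest the present ones, or None.
- eyes.camera(name): name is "scene" or "side" or "wrist"; returns a dict with "pixels" (384x512x3 uint8, blue, green, red), "z_map" (384x512 float32, m along the optical axis (not along the pixel's ray), 0 where there is no reading), "fx", "fy", "cx", "cy" (pixels), "position" and "rotation" of the camera in the world. Camera axes: x right, y down, z forward; pixel columns grow to the right and rows downward; lengths in m; the calibration is good to about 2 mm. The wrist camera is an equidistant fisheye: a pixel r from the principal point sees the ray r / f radians off the axis. A picture is of the moment at which its call begins.
A pose or a line that the arm cannot do raises robot.IKError and nothing moves.
- ticket.finish_job(): hands the job in, once; it reports no verdict.
Readings, each from a call of its own:
- telemetry.read_time_s(): time.
- telemetry.read_joint_positions(): joint angles.
- telemetry.read_qd(): joint speeds.
- telemetry.read_joint_efforts(): joint torques, N m.
- telemetry.read_tool_pos(): TCP position.
- telemetry.read_eef_rot(): TCP orientation.
- telemetry.read_contact_force(): force on the tool from outside, world axes, zero at the start.
- telemetry.read_wrist_torque(): the same for the moment, N m.
- telemetry.read_width(): opening from 0.0 (shut) to 1.0 (fully open).
Only numpy, scipy, OpenCV 4.12 (cv2) and the standard library are available. Lean on these libraries where they do the work, as an engineer would, in place of code of your own. Each camera call takes 0.05 s, during which the arm holds its last target. There are 200 camera calls.

## Task

The UV curing box still holds the cured flanged hubs: turn its lamp off at the dial (open-ring mark), slide the thumb latch sideways so that the lid springs open, set every hub on its flange in the shallow steel tray, and stand all the bearing blocks from the grey mat on their bases on the floor of the box's chamber. When all the parts are in place, press the lid down until it latches, and only then set the dial to the two-dot mark. Never have the lamp on with the lid open, and leave everything else on the bench where it is.

Things in the scene. Friction and masses are not known exactly. Their poses are not given: they have to be found in the camera images.
- curebox: The curing box: white sheet metal, fixed to the bench, 280 mm deep (x) x 280 mm wide (y) x 115 mm high, front towards the robot. Frame: x to its back, y to its left, z up; this origin on the bench, 150 mm behind its front face, mid-width. Control ledge at the front: 95 mm deep, 115 mm above the bench, the latch on its left half, the dial on its right.
- chamber (a point): Centre of the box's chamber floor, 55 mm above the bench, axes as the box. The chamber is 130 mm (x) x 240 mm (y); its walls rise 60 mm above this floor, so the rim is level with the ledge. Walls: 20 mm thick at the sides, 55 mm at the back.
- lid (a joint): Lid angle (rad): 0 shut, 1.6 fully open. White frame with amber window, 153 mm long, 260 mm wide, 10 mm thick, hinged along the chamber's back. Unlatched, a spring swings it to 1.6 in about 1.5 s and holds it. To shut: push it over from behind near its free edge (3 to 5 N), then press that edge down (10 N, peaks to 20) until it snaps; it gives 2 mm past shut, then stays near 0.
- lid_hinge (a point): Lid's hinge axis at mid-width, fixed in the box and with its axes: 80 mm behind and 66 mm above the chamber point. The axis runs along y; the lid points from it to -x when shut and up when open.
- lid_edge (a point): Middle of the lid's free edge, on its outer (top) face, 153 mm from the hinge axis; moves with the lid. Its z axis is the outer face's normal: up when shut, to the back of the box when open; y runs along the edge.
- latch (a joint): Travel of the thumb latch (m): 0 locked, 0.014 fully slid. More than about 9 mm lets the lid spring open. It takes 3 to 5 N (7 N with friction) and springs back when let go. The closing lid pushes its bevelled tongue aside and snaps under it, so the latch need not be touched to shut the lid.
- latch_tab (a point): Centre of the top of the latch's black thumb tab: 30 mm (box x) x 14 mm (y), standing 20 mm above its slide plate (34 x 30 mm); top 145 mm above the bench, 44 mm in front of the lid's edge. It slides to the box's left, away from the dial (this point's +y). Its steel tongue runs from x = +15 mm back to the lid, at y = -25 to -3 mm, no higher than the tab.
- dial (a joint): Timer dial angle (rad), clockwise from above, five clicks pi/6 apart: 0 off (open ring), 0.524 one dot, 1.047 two dots, 1.571 three dots, 2.094 four dots. A ball detent pulls it to the nearest click; about 0.1 N m takes it to the next. Stops just outside off and four dots.
- dial_grip (a point): Middle of the dial's bar grip, on the turning axis, 139 mm above the bench, 12 mm below the bar's top. Black bar 44 mm long, 12 mm thick, 24 mm high on a round skirt 44 mm across, 10 mm high. x runs along the bar to its pointer end (white line), z up. The pointer stands 60 deg left of the box's x at off, along it (to the back) at two dots, 60 deg right at four.
- tray: Shallow steel tray fixed to the bench, 220 mm (x) x 160 mm (y), walls 3 mm thick and 11 mm high; origin at the centre of its underside. It stands to one side of the box, the mat to the other.
- tray_in (a point): Centre of the tray's inner floor, 3 mm above the bench; axes as the tray's.
- mat: Grey mat fixed flat on the bench, 220 mm (x) x 170 mm (y) x 3 mm, origin at the centre of its underside; the bearing blocks lie on it at the start.
- block1: Pillow-block bearing housing in pale printed resin, 90 mm long (x) x 40 mm wide (y) x 48 mm high, about 90 g, origin at the centre of its underside, z up. Flat base 12 mm thick; in its middle a boss 36 mm (x) x 36 mm (y), straight-sided to 30 mm high, round above, bore (dark) on its y faces. Can be gripped by the boss, along y or along x above the feet. May be absent.
- block2: Pillow-block bearing housing in pale printed resin, 90 mm long (x) x 40 mm wide (y) x 48 mm high, about 90 g, origin at the centre of its underside, z up. Flat base 12 mm thick; in its middle a boss 36 mm (x) x 36 mm (y), straight-sided to 30 mm high, round above, bore (dark) on its y faces. Can be gripped by the boss, along y or along x above the feet. May be absent.
- block3: Pillow-block bearing housing in pale printed resin, 90 mm long (x) x 40 mm wide (y) x 48 mm high, about 90 g, origin at the centre of its underside, z up. Flat base 12 mm thick; in its middle a boss 36 mm (x) x 36 mm (y), straight-sided to 30 mm high, round above, bore (dark) on its y faces. Can be gripped by the boss, along y or along x above the feet. May be absent.
- hub1: Flanged hub printed in pale resin: round flange 70 mm across and 10 mm thick with a central boss 36 mm across on it, 38 mm high in all, about 80 g; origin at the centre of the flange's underside, z up. At the start inside the shut curing box, standing on its flange. May be absent.
- hub2: Flanged hub printed in pale resin: round flange 70 mm across and 10 mm thick with a central boss 36 mm across on it, 38 mm high in all, about 80 g; origin at the centre of the flange's underside, z up. At the start inside the shut curing box, standing on its flange. May be absent.
- beaker: Glass beaker, 68 mm across, 85 mm high; a bystander, to be left where it is. Origin at its underside.
- wash_bottle: Clear bottle with a red cap, 60 mm across, 150 mm high; a bystander, to be left where it is. Origin at its underside.
- tape_roll: Yellow roll of tape lying flat, 90 mm across, 25 mm high; a bystander, to be left where it is. Origin at its underside.
- spool: Small wooden spool, 44 mm across, 44 mm high; a bystander, to be left where it is. Origin at its underside.
- dish: Shallow glass dish, 84 mm across, 16 mm high; a bystander, to be left where it is. Origin at its underside.
- scraper: Spatula lying flat, 190 mm long; a bystander, to be left where it is. Origin at its underside.
There are look-alikes about, which are no part of the job. What is shaped like the block1 but pink is not meant.

How it is judged:
By the outcome, as a careful person would: the job done as asked, in the order asked, and still so for the second after the job is handed in, with the robot touching nothing.
Of block1, block2, block3 only 2 to 3 are there at a start; the rules pass over those that are not, and their reading is None.
Of hub1, hub2 only 1 to 2 are there at a start; the rules pass over those that are not, and their reading is None.
At some moment in a run one of block1, block2, block3, hub1, hub2 may be knocked a few centimetres aside while the robot is not near it.
It also fails if it takes over 210 s, if anything falls off the work surface, if the arm or the gripper's body presses on something with over 40 N, if the wrist force passes 120 N, or if a joint passes its speed limit or range.

## Working session

There is one attempt and no reset: what is moved stays moved. The work goes in short steps, each a Python script; the robot and the scene stay as the last script left them, time stands still between calls to the robot, and variables do not carry over. Pictures are saved under pics/ and viewed, about 12 in all and at most 16, crops included, and the job is handed in when it is done.

```bash
mkdir -p pics; ls
cat > h.py <<'E'
import numpy as np, cv2
from scipy.spatial.transform import Rotation as R
from rig import robot, eyes, ticket, telemetry as T
def rot(c):
    r=np.array(c["rotation"],float)
    if r.shape==(3,3): return r
    r=r.ravel(); return R.from_quat([r[1],r[2],r[3],r[0]]).as_matrix()
def cloud(c):
    """world xyz per pixel (pinhole cameras)"""
    z=c["z_map"]; v,u=np.indices(z.shape)
    p=np.stack([(u-c["cx"])/c["fx"]*z,(v-c["cy"])/c["fy"]*z,z],-1)
    p=p@rot(c).T+np.array(c["position"]); p[z==0]=np.nan
    return p
def pix(c,P):
    q=(np.array(P)-c["position"])@rot(c); return c["cx"]+c["fx"]*q[...,0]/q[...,2], c["cy"]+c["fy"]*q[...,1]/q[...,2]
def down(yaw):
    """tool down, jaw axis (tool x) at world angle yaw"""
    c,s=np.cos(yaw),np.sin(yaw)
    q=R.from_matrix(np.array([[c,s,0],[s,-c,0],[0,0,-1]])).as_quat()
    return [q[3],q[0],q[1],q[2]]
E
python3 - <<'E'
from h import *
for n in("scene","side"):
    c=eyes.camera(n); print(n,c["fx"],c["fy"],c["cx"],c["cy"],c["position"],np.round(rot(c),3).tolist())
    np.savez(f"{n}0.npz",**c); cv2.imwrite(f"pics/{n}0.png",cv2.resize(c["pixels"],(800,600),interpolation=cv2.INTER_CUBIC))
print(T.read_time_s(),T.read_eef_rot(),T.read_width())
E
```

```text
pics
scene 419.32985302588907 419.32985302588907 256.39411931117326 190.89416163701173 [ 1.43954706 -0.21135459  0.92704832] [[0.148, 0.64, -0.754], [0.989, -0.11, 0.101], [-0.019, -0.761, -0.649]]
side 369.01615047036296 369.01615047036296 252.04017006949775 190.1520725071083 [ 0.35655919 -0.79328386  0.8475547 ] [[0.977, -0.146, 0.158], [-0.215, -0.698, 0.683], [0.01, -0.701, -0.713]]
0.1 [-7.65823312e-04 -5.67036019e-01  8.23692428e-01 -5.91858688e-04] 1.0026705986375373
```

View pics/scene0.png

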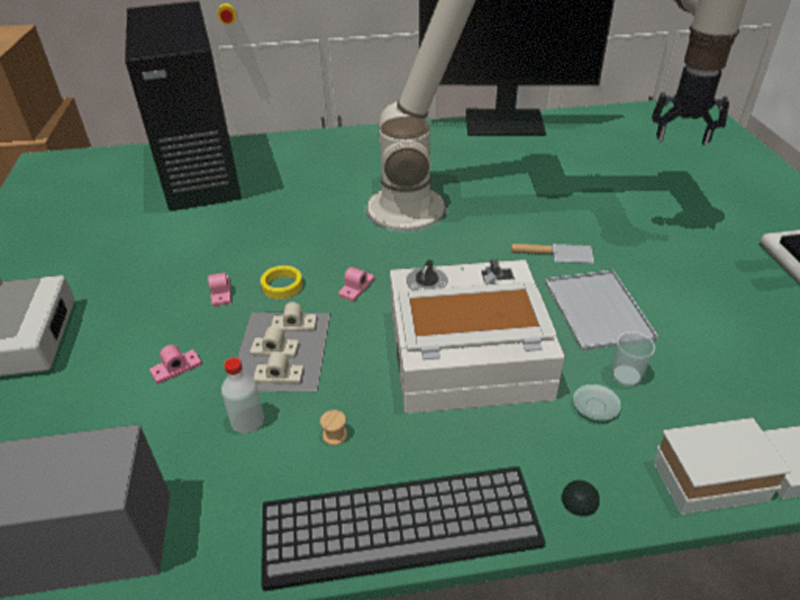

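View pics/side0.png

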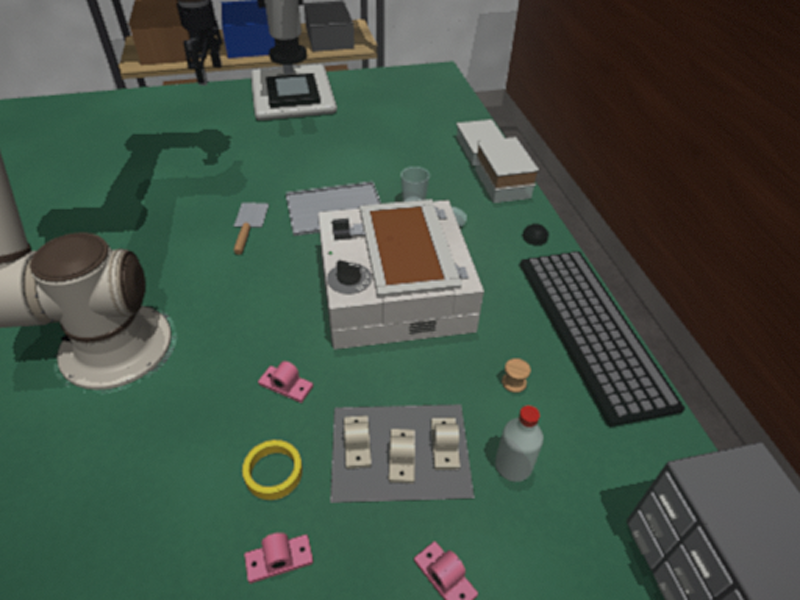

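Scene picture: box at (475,330), dial at (428,278), latch at (497,270), tray at (600,308), and three pale blocks on the mat at (293,318), (274,342), (278,368). The pink look-alikes are at (355,282), (220,288) and (175,362); they are off the mat and the wrong colour. Next I measure, with one enlarged crop of the dial and the blocks.

```bash
cat >> h.py <<'E'
def both(names=("scene","side")):
    P=[];C=[]
    for n in names:
        c=eyes.camera(n) if isinstance(n,str) else n
        P.append(cloud(c).reshape(-1,3)); C.append(c["pixels"].reshape(-1,3))
    P=np.concatenate(P);C=np.concatenate(C);m=np.isfinite(P[:,0]); return P[m],C[m].astype(int)
def rect(p):
    (x,y),(w,h),a=cv2.minAreaRect(p[:,:2].astype(np.float32)*1000); return np.round([x,y,w,h,a],1)
def comps(p,res=.004,minn=30):
    ij=np.floor((p[:,:2]-p[:,:2].min(0))/res).astype(int)+1
    im=np.zeros(ij.max(0)+2,np.uint8); im[ij[:,0],ij[:,1]]=1
    n,l=cv2.connectedComponents(im); k=l[ij[:,0],ij[:,1]]
    return [p[k==i] for i in range(1,n) if (k==i).sum()>=minn]
E
python3 - <<'E'
from h import *
for n in("scene","side"):
    c=dict(np.load(n+"0.npz")); P,C=both([c])
    print("==",n)
    box=P[(P[:,2]>.105)&(P[:,2]<.13)&(P[:,0]>.3)&(P[:,0]<.95)&(abs(P[:,1])<.3)]
    for q in comps(box,.005,1500): print("box",rect(q),len(q),np.percentile(q[:,2],[5,25,50,75,95]).round(4))
    hi=P[(P[:,2]>.132)&(P[:,2]<.16)&(P[:,0]>.3)&(P[:,0]<.7)&(abs(P[:,1])<.3)]
    for q in comps(hi,.005,12): print("hi",rect(q),len(q),q.mean(0).round(4),q[:,2].max())
    pale=(C.min(1)>110)&(C[:,2]-C[:,0]<70)&(C[:,2]-C[:,1]<30)
    b=P[pale&(P[:,2]>.009)&(P[:,2]<.06)&(P[:,0]>.3)&(P[:,0]<1)&(P[:,1]<-.15)&(P[:,1]>-.6)]
    for q in comps(b,.004,80): print("pale",rect(q),len(q),q[:,2].max().round(3), "top",q[q[:,2]>.042].mean(0).round(4),(q[:,2]>.042).sum())
    g=P[(C.max(1)-C.min(1)<25)&(C.max(1)<140)&(abs(P[:,2]-.003)<.004)&(P[:,0]>.3)&(P[:,0]<1)&(P[:,1]<-.1)&(P[:,1]>-.5)]
    for q in comps(g,.006,800): print("mat",rect(q),len(q))
    g=P[(C.max(1)-C.min(1)<45)&(abs(P[:,2]-.006)<.01)&(P[:,0]>.3)&(P[:,0]<1)&(P[:,1]>.1)&(P[:,1]<.5)]
    for q in comps(g,.005,300): print("tray?",rect(q),len(q),np.median(q[:,2]).round(4))
s=np.load("side0.npz")["pixels"]; a=cv2.resize(s[125:200,195:275],(640,600),interpolation=cv2.INTER_CUBIC)
cv2.imwrite("pics/dial0.png",a)
E
```

```text
== scene
box [545.5  38.7 280.8 288.4  87. ] 6184 [0.1115 0.1143 0.1229 0.1256 0.1281]
hi [449.2 -27.7  13.   46.7  59.4] 67 [ 0.4519 -0.0279  0.1448] 0.15385554395281065
hi [466.3 103.5  18.6  58.5  69. ] 62 [0.4642 0.1032 0.14  ] 0.146970880861504
pale [ 409.9 -300.6   89.5   46.1   79.1] 235 0.054 top [ 0.4113 -0.3002  0.0476] 74
pale [ 476.4 -340.    88.7   45.6   76.4] 256 0.054 top [ 0.4784 -0.3391  0.0476] 85
pale [ 550.9 -333.1   89.7   41.9   80.7] 303 0.053 top [ 0.5517 -0.3318  0.0474] 96
pale [ 671.3 -404.1   40.1    9.7   56.8] 99 0.059 top [ 0.6721 -0.403   0.0506] 36
pale [ 950.4 -248.7  196.8   16.9   89.8] 508 0.029 top [nan nan nan] 0
mat [ 482.4 -300.2  117.3  223.4   79. ] 877
tray? [466.1 340.4 231.  177.2   0.7] 2272 0.0023
tray? [720.  237.2  86.   84.9  66.6] 613 0.0076
tray? [895.5 377.3 216.7 112.4  89.6] 549 0.0041
== side
box [549.6  36.5 283.9 279.9  86.9] 5478 [0.1129 0.1156 0.1238 0.1268 0.1292]
hi [449.2 -28.4  14.8  44.8  60.9] 119 [ 0.4491 -0.0312  0.1449] 0.1549500444223867
hi [456.3 105.9  18.1  28.7  84.2] 59 [0.4563 0.1035 0.142 ] 0.14897630363913883
hi [486.3  90.   16.6  11.8   8.3] 27 [0.4867 0.09   0.1373] 0.14434866335786578
pale [ 410.9 -315.7   59.1   38.5   83.1] 329 0.054 top [ 0.4124 -0.3044  0.0487] 157
pale [ 478.4 -340.5   89.1   39.4   75.7] 421 0.055 top [ 0.4783 -0.3444  0.0489] 161
pale [ 548.6 -350.4   54.7   39.2   78.4] 326 0.055 top [ 0.5514 -0.3381  0.0488] 157
mat [ 477.7 -325.6  176.1  222.2   79.7] 3668
tray? [647.2 299.9 694.4 399.6   0. ] 6854 0.0012<stdin>:11: RuntimeWarning: Mean of empty slice.
  ret = um.true_divide(
```

View pics/dial0.png

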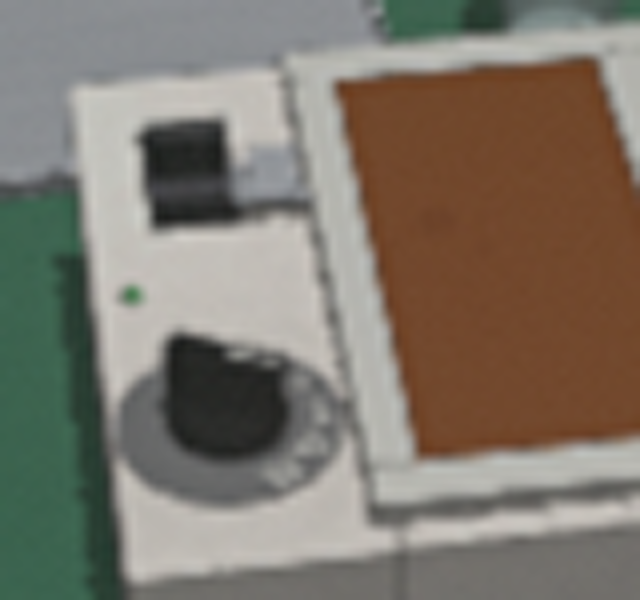

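Two readings agree on the dial: axis (0.449,-0.028), bar long axis at -31..-33° in the world frame. The box yaw is -3°, so it stands near three dots. In the crop the bar is at (225,395), its white line points to the lid's right corner, and the latch tab is at (190,170). Now I turn it to off.

```bash
cat >> h.py <<'E'
BY=np.deg2rad(-3.0); BO=np.array([.558,.037])
def bw(x,y): c,s=np.cos(BY),np.sin(BY); return BO+[c*x-s*y,s*x+c*y]
def wb(p): c,s=np.cos(BY),np.sin(BY); d=np.array(p)[...,:2]-BO; return d@np.array([[c,-s],[s,c]])
def st(m=""):
    print(m,"t%.1f"%T.read_time_s(),"tcp",np.round(T.read_tool_pos(),4),"F",np.round(T.read_contact_force(),1),"Mz %.2f"%T.read_wrist_torque()[2],"w %.3f"%T.read_width())
def snap(n,name,crop=None,size=None):
    c=eyes.camera(n); im=c["pixels"]
    if crop: u0,v0,u1,v1=crop; im=im[v0:v1,u0:u1]
    k=min(800/im.shape[1],600/im.shape[0]); cv2.imwrite(f"pics/{name}.png",cv2.resize(im,None,fx=k,fy=k,interpolation=cv2.INTER_CUBIC)); return c
def turn_dial(pos,a0,a1,z=.129):
    """a0,a1: bar world angle (rad) now / wanted; grips the bar, turns it, lets go"""
    n=int(np.ceil(abs(a1-a0)/np.deg2rad(15)))
    robot.move_to([*pos,.22],down(a0+np.pi/2)); robot.move_gripper(.45,30)
    robot.line_to([*pos,z+.004],.1,guard=15); st("at dial")
    robot.move_gripper(0,40); st("gripped")
    for a in np.linspace(a0,a1,n+1)[1:]:
        robot.line_to([*pos,z+.004],.05,rot=down(a+np.pi/2)); st("turn %.0f"%np.rad2deg(a))
    robot.move_gripper(.45,30); robot.line_to([*pos,.22],.15); st("off dial")
E
python3 - <<'E'
from h import *
d=np.deg2rad
robot.line_to([.223,.584,.30],.2)
for a in(-33,57): 
    q=robot.inverse_kinematics([.4492,-.028,.133],down(d(a+90))); print(a,None if q is None else np.round(q,2))
turn_dial([.4492,-.0283],d(-33),d(57))
robot.move_to([.40,-.16,.40],down(d(90)))
c=snap("side","dial1",(185,115,285,190)); P,C=both([c])
hi=P[(P[:,2]>.132)&(P[:,2]<.16)&(P[:,0]>.3)&(P[:,0]<.7)&(abs(P[:,1])<.3)]
for q in comps(hi,.005,12): print("hi",rect(q),len(q),q.mean(0).round(4))
E
```

```text
-33 [ 0.3   0.19 -0.54  0.   -0.83 -2.45]
57 [ 0.3   0.19 -0.54  0.   -0.83 -0.88]
at dial t4.5 tcp [ 0.4497 -0.0282  0.1335] F [ 0.5 -0.8 -0.7] Mz -0.04 w 0.450
gripped t4.8 tcp [ 0.4493 -0.0284  0.1337] F [-2.4 -0.6  4.3] Mz -0.02 w 0.130
turn -18 t5.2 tcp [ 0.4497 -0.0277  0.1337] F [-1.4  2.8  5.6] Mz -0.11 w 0.130
turn -3 t5.6 tcp [ 0.4499 -0.0269  0.1337] F [-2.1  6.4  5.7] Mz -0.03 w 0.128
turn 12 t6.0 tcp [ 0.4498 -0.0261  0.1337] F [-3.6 10.4  6.1] Mz -0.02 w 0.126
turn 27 t6.5 tcp [ 0.4495 -0.0254  0.1337] F [-5.4 14.6  7.4] Mz 0.04 w 0.126
turn 42 t6.9 tcp [ 0.4491 -0.0247  0.1337] F [-6.9 17.6 10.5] Mz -0.06 w 0.130
turn 57 t7.3 tcp [ 0.4485 -0.0243  0.1337] F [-9.9 21.9 12. ] Mz -0.02 w 0.126
off dial t8.4 tcp [ 0.4485 -0.0285  0.2191] F [ 0.6 -0.2 -0.9] Mz -0.01 w 0.451
hi [449.8 -28.1  46.6  12.2  57.2] 91 [ 0.4481 -0.033   0.1459]
hi [470.2 101.5  24.7  55.8  67.1] 86 [0.4653 0.0994 0.1407]
```

View pics/dial1.png

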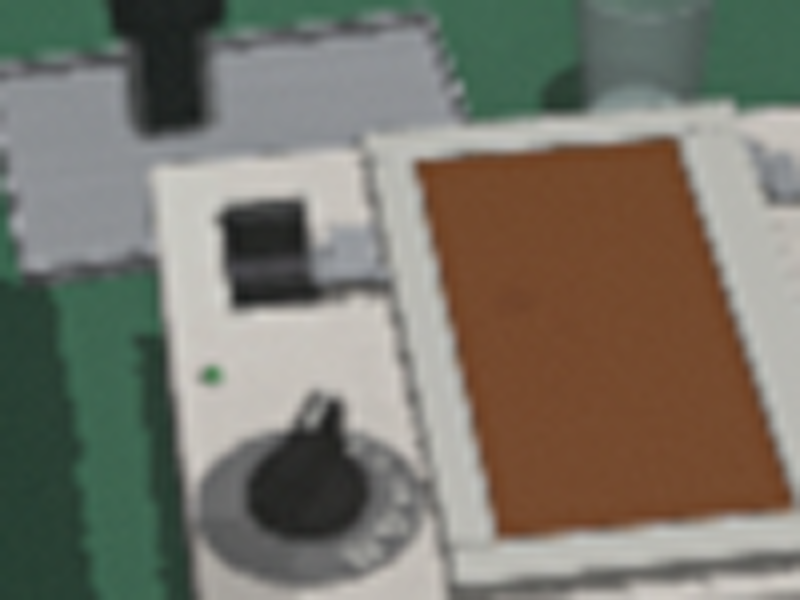

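The dial is now off: bar at 57.2°, white line at the upper end (320,405). Next the latch, tab at (265,255) in the crop.

Run:
```python
from h import *
tab=np.array([.4545,.1045]); u=np.array([-np.sin(BY),np.cos(BY)]); ux=np.array([np.cos(BY),np.sin(BY)])
yaw=BY+np.pi/2
p=lambda s,z:[*(tab-.004*ux+s*u),z]
robot.move_to(p(-.032,.25),down(yaw)); robot.move_gripper(0,30); st()
print(robot.line_to(p(-.032,.131),.12,guard=12)); st("down")
for s in np.arange(-.026,.004,.003):
    robot.line_to(p(s,.131),.06,guard=30); st("s%.3f"%s)
    if T.read_contact_force()[1]<-22: break
robot.dwell(.3); st()
robot.line_to(p(-.03,.131),.1); robot.line_to(p(-.03,.28),.2)
robot.movej(robot.inverse_kinematics([.36,.10,.34],down(yaw)))
robot.dwell(1.); st()
c=snap("side","open0"); np.savez("side1.npz",**c)
w=snap("wrist","wrist0"); np.savez("wrist1.npz",**w)
print(w["fx"],w["cx"],w["cy"],w["position"],np.round(rot(w),3).tolist())
```

```text
t10.9 tcp [0.4489 0.0724 0.2502] F [-0.2  0.5 -0.2] Mz 0.04 w -0.000
False
down t12.0 tcp [0.4494 0.073  0.1316] F [-0.9  0.1  1.1] Mz 0.01 w -0.001
s-0.026 t12.3 tcp [0.4495 0.0793 0.1315] F [-0.6  0.8  0.5] Mz -0.02 w 0.003
s-0.023 t12.5 tcp [0.4493 0.0819 0.1311] F [ 0.7  0.6 -0.1] Mz 0.01 w -0.001
s-0.020 t12.8 tcp [0.4495 0.0849 0.131 ] F [-0.2  0.1  0.6] Mz -0.00 w 0.000
s-0.017 t13.0 tcp [0.4495 0.0878 0.1309] F [ 0.   0.5 -0.4] Mz 0.01 w -0.002
s-0.014 t13.3 tcp [0.4496 0.0904 0.1309] F [ 0.2 -3.5 -0.7] Mz -0.01 w 0.001
s-0.011 t13.5 tcp [0.4499 0.094  0.1309] F [ 0.6 -1.7 -0.6] Mz 0.08 w 0.003
s-0.008 t13.8 tcp [0.45   0.0965 0.1309] F [ 0.7 -3.7  0.4] Mz -0.02 w -0.002
s-0.005 t14.0 tcp [0.4501 0.0995 0.1309] F [ 1.6 -3.8 -0.3] Mz 0.00 w -0.002
s-0.002 t14.3 tcp [0.4502 0.1021 0.1309] F [ 1.4 -5.5  0.6] Mz 0.03 w -0.006
s0.001 t14.5 tcp [0.45   0.1026 0.131 ] F [  5.  -16.6   1.1] Mz -0.03 w -0.003
 t14.8 tcp [0.45   0.1025 0.131 ] F [  4.3 -15.    0.9] Mz -0.09 w -0.001
 t17.7 tcp [0.36 0.1  0.34] F [ 0.2  0.2 -0.5] Mz 0.01 w -0.003
297.3186396354542 254.95059749030557 189.15856457679754 [0.27987723 0.10331269 0.48473905] [[0.053, 0.948, 0.315], [0.999, -0.051, -0.017], [-0.0, 0.315, -0.949]]
```

View pics/open0.png

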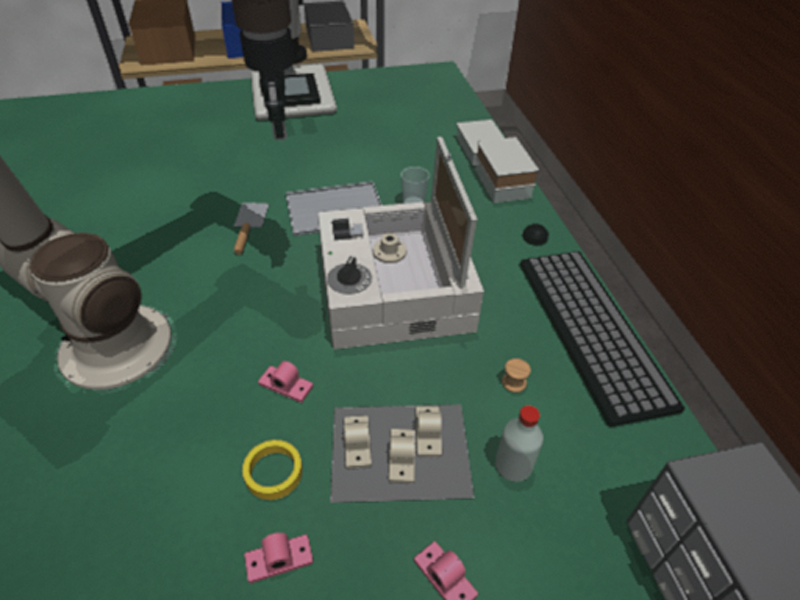

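View pics/wrist0.png

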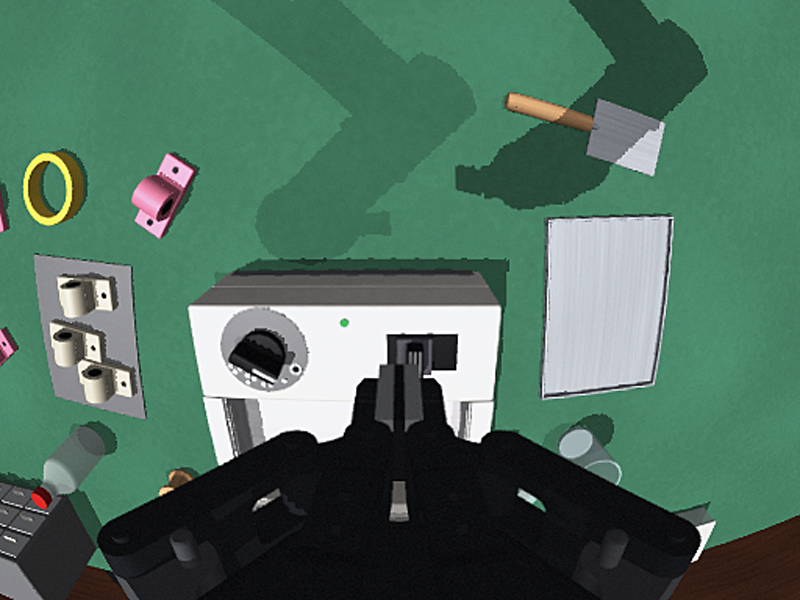

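The lid is open and I see one hub in the chamber at (388,245). Block 3 has been nudged: it was at (445,440) and is now at (428,430). I'll re-measure the hub and blocks.

```bash
cat >> h.py <<'E'
def see_blocks(cams=("scene","side")):
    """centre (mm) and long-axis angle (deg) of pale blocks on the mat"""
    P,C=both(cams); r=[]
    pale=(C.min(1)>85)&(C[:,2]-C[:,0]<70)&(C[:,2]-C[:,1]<30)
    b=P[pale&(P[:,2]>.010)&(P[:,2]<.06)&(P[:,0]>.3)&(P[:,0]<.66)&(P[:,1]<-.18)&(P[:,1]>-.5)]
    for q in comps(b,.003,150):
        x,y,w,h,a=rect(q); t=q[q[:,2]>.044]
        r.append((x,y,w,h,a)); print("blk",x,y,w,h,a if w>h else a-90,"boss",((t.min(0)+t.max(0))/2).round(4),len(q))
    return r
E
python3 - <<'E'
from h import *
see_blocks()
P,C=both([dict(np.load("side1.npz"))]); b=wb(P)
m=(b[:,0]>-.05)&(b[:,0]<.07)&(abs(b[:,1])<.118)
for lo,hi in((.05,.06),(.061,.069),(.082,.1)):
    k=m&(P[:,2]>lo)&(P[:,2]<hi); q=np.c_[b[k],P[k,2]]
    print(lo,k.sum(),np.median(q[:,2]).round(4))
    for c in comps(q,.005,15): print("  ",rect(c),len(c),c[:,2].max().round(3))
k=(P[:,2]>.13)&(P[:,2]<.3)&(abs(b[:,1])<.14)&(b[:,0]>-.02)&(b[:,0]<.2)
print("lid x",np.percentile(b[k,0],[2,50,98]),P[k,2].max(),np.percentile(b[k,1],[1,99]))
rim=(abs(P[:,2]-.115)<.005)&(abs(b[:,1])<.16)&(b[:,0]>-.17)&(b[:,0]<.15); print("ledge/rim",np.percentile(b[rim],[.5,99.5],axis=0).round(4).tolist())
P,C=both(["scene"]); k=(C.max(1)-C.min(1)<45)&(P[:,2]>.006)&(P[:,2]<.016)&(P[:,0]>.32)&(P[:,0]<.62)&(P[:,1]>.22)&(P[:,1]<.46)
for c in comps(P[k],.008,20): print("traywall",rect(c),len(c))
E
```

```text
blk 411.0 -300.7 91.1 44.2 81.4 boss [ 0.4114 -0.3016  0.0493] 755
blk 503.5 -322.6 137.5 86.0 76.5 boss [ 0.5047 -0.3248  0.0492] 1558
0.05 1053 0.056
   [ 12.3  27.4 115.2 180.6   0. ] 1006 0.06
   [-39.7  99.5  53.7  23.9  55.4] 47 0.059
0.061 178 0.0655
   [-12.9  50.5  57.8  68.3  65.1] 145 0.069
0.082 149 0.093
   [-36.6 115.9   3.4  23.5  88.9] 15 0.097
   [-11.3  55.5  33.6  31.9  80.9] 86 0.097
   [ 25.6 116.2  87.7   3.6   0.2] 48 0.1
lid x [0.0887606  0.09368074 0.10084662] 0.28820123628341787 [-0.1312471   0.12478496]
ledge/rim [[-0.1477, -0.141], [0.129, 0.1389]]
traywall [377.6 383.6 139.6  65.   51.4] 66
traywall [529.4 270.8 143.   62.   29.4] 75
traywall [517.8 403.3 117.3  37.6   4.5] 56
```

```bash
cat >> h.py <<'E'
def pick(p,yaw,z,pre=.68,force=40,zs=.26,w=.42):
    robot.move_to([*p,zs],down(yaw)); robot.move_gripper(pre,force)
    g=robot.line_to([*p,z],.15,guard=12); st("down guard=%s"%g)
    if g: robot.line_to([*p,zs],.15); return False
    robot.move_gripper(0,force); st("grip")
    robot.line_to([*p,zs],.15); st("lift"); return T.read_width()>.3
def place(p,yaw,z,rel=.55,zs=.26):
    robot.move_to([*p,zs],down(yaw))
    robot.line_to([*p,z+.02],.15); g=robot.line_to([*p,z],.05,guard=8); st("place guard=%s"%g)
    robot.move_gripper(rel,40); robot.line_to([*p,zs],.15)
E
python3 - <<'E'
from h import *
h=bw(-.012,.0545); print(h)
ok=pick(h,BY+np.pi/2,.0668,zs=.30)
print(ok)
if ok: place([.466,.34],BY+np.pi/2,.0155)
snap("side","hub1",(150,70,350,220))
E
```

```text
[0.54886876 0.09205334]
down guard=False t21.0 tcp [0.5494 0.0923 0.0676] F [ 0.5 -0.2 -1.1] Mz -0.00 w 0.680
grip t21.4 tcp [0.5495 0.0924 0.0678] F [-0.9  0.3  4.3] Mz 0.04 w 0.408
lift t23.1 tcp [0.5485 0.0919 0.299 ] F [ 0.5 -0.2 -0.8] Mz 0.01 w 0.404
True
place guard=True t26.2 tcp [0.4658 0.3398 0.0153] F [1.5 0.4 1.2] Mz 0.03 w 0.408
```

View pics/hub1.png

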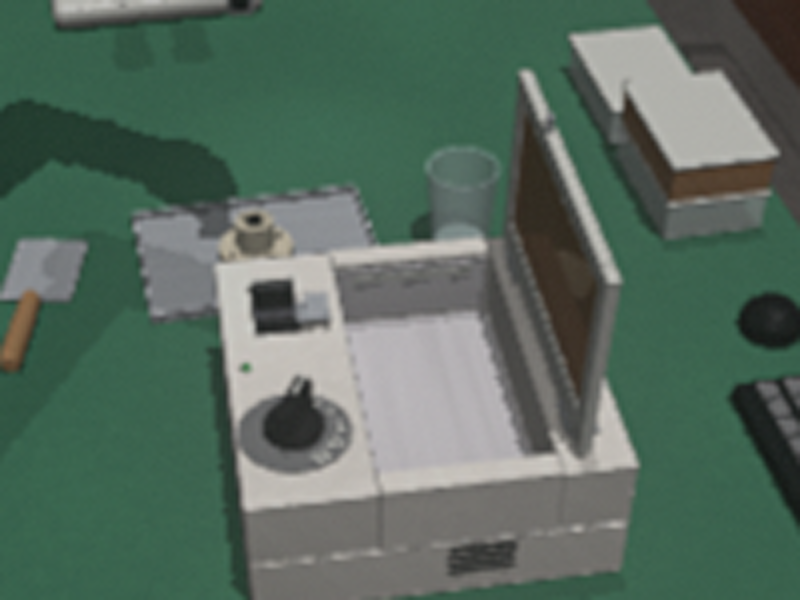

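The hub stands in the tray at (255,240) and the rest of the chamber looks empty. Next the blocks, with one enlarged crop of the mat to confirm them.

Run:
```python
from h import *
cs=[snap("scene","mat_s",(150,190,215,255)),snap("side","mat1",(205,255,310,325))]
for c in cs:
    P,C=both([c]); 
    k=(C.min(1)>85)&(C[:,2]-C[:,1]<30)&(P[:,2]>.038)&(P[:,2]<.06)&(P[:,0]>.36)&(P[:,0]<.64)&(P[:,1]<-.2)&(P[:,1]>-.5)
    for q in comps(P[k],.003,30): print("boss",rect(q),len(q))
see_blocks([cs[1]])
```

```text
boss [ 410.2 -300.7   33.2   42.3   81.8] 81
boss [ 476.7 -338.6   33.    37.    78.1] 107
boss [ 530.  -303.7   33.9   38.9   83.5] 119
boss [ 411.9 -302.6   34.5   35.1   80. ] 184
boss [ 478.  -342.2   33.2   36.2   76.3] 190
boss [ 530.6 -309.6   30.6   35.5   76.3] 180
blk 410.7 -316.7 62.6 39.8 83.3 boss [ 0.4126 -0.3027  0.0492] 408
blk 474.7 -354.4 62.7 39.3 76.3 boss [ 0.4794 -0.3408  0.0487] 430
blk 506.5 -318.7 57.5 82.1 -12.0 boss [ 0.5308 -0.3079  0.0497] 456
```

View pics/mat1.png

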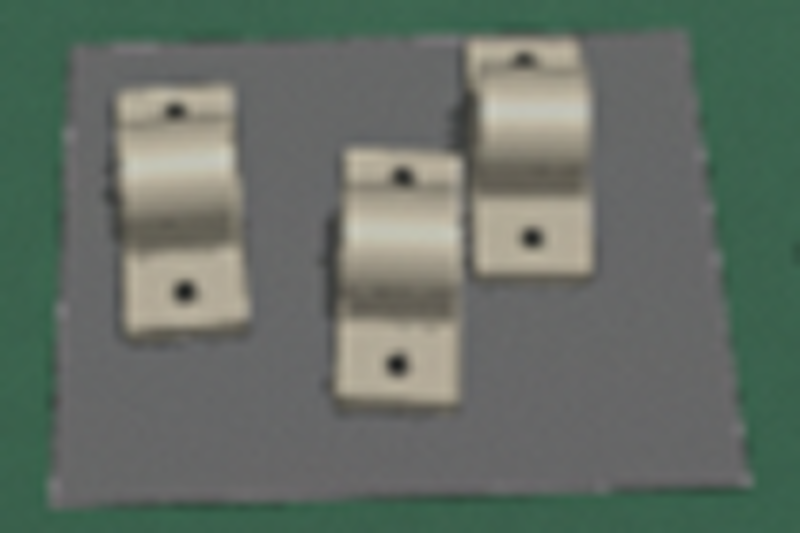

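The crop shows three pale blocks at (180,205), (400,275) and (530,155), all upright. The hub was clear in the previous view. Now I pick them one by one, re-detecting before each grasp.

```bash
cat >> h.py <<'E'
def bosses():
    r=[]
    for n in("scene","side"):
        P,C=both([n])
        k=(C.min(1)>85)&(C[:,2]-C[:,1]<30)&(P[:,2]>.038)&(P[:,2]<.06)&(P[:,0]>.33)&(P[:,0]<.64)&(P[:,1]<-.2)&(P[:,1]>-.48)
        if k.sum()>30: r.append([rect(q)[[0,1,4]] for q in comps(P[k],.003,30)])
        else: r.append([])
    out=[]
    for q in r[1]:
        m=[s for s in r[0] if np.hypot(*(s-q)[:2])<12]
        if m: out.append([(q[0]+m[0][0])/2000,(.4*m[0][1]+.6*q[1])/1000,(q[2]+m[0][2])/2])
    return sorted(out)
E
python3 - <<'E'
from h import *
for tgt,yp in(((.411,-.302),.066),((.5305,-.307),0.)):
    b=bosses(); print(np.round(b,4).tolist())
    c=min(b,key=lambda q:np.hypot(q[0]-tgt[0],q[1]-tgt[1]))
    a=c[2] if c[2]>45 else c[2]+90
    if not pick(c[:2],np.deg2rad(a+90),.0177): print("MISS"); break
    place(bw(.010,yp),BY+np.pi/2,.071,zs=.26)
    robot.line_to([.45,-.05,.30],.25)
snap("side","two",(150,70,350,220))
print(np.round(bosses(),4).tolist())
E
```

```text
[[0.4117, -0.3015, 79.95], [0.478, -0.3407, 73.55], [0.5302, -0.3076, 76.1]]
down guard=False t32.8 tcp [ 0.4122 -0.3017  0.0184] F [-0.4  0.5  0.7] Mz -0.04 w 0.681
grip t33.1 tcp [ 0.4123 -0.3017  0.0185] F [0.  0.3 4.4] Mz 0.01 w 0.418
lift t34.9 tcp [ 0.4113 -0.3013  0.2591] F [ 0.4  0.1 -1.6] Mz 0.01 w 0.416
place guard=True t38.5 tcp [0.571  0.1023 0.0705] F [-0.6  0.1  2.9] Mz 0.05 w 0.415
[[0.4778, -0.341, 76.8], [0.5298, -0.3084, 77.4]]
down guard=False t45.0 tcp [ 0.5305 -0.3086  0.0186] F [-0.2 -0.5  0.1] Mz 0.01 w 0.681
grip t45.3 tcp [ 0.5304 -0.3086  0.0185] F [-1.7  0.4  3.9] Mz 0.02 w 0.408
lift t47.1 tcp [ 0.5295 -0.3082  0.2589] F [0.6 0.7 0.2] Mz -0.02 w 0.414
place guard=True t50.5 tcp [0.5676 0.0365 0.0705] F [ 0.1 -0.2  2.2] Mz -0.00 w 0.414
[[0.4782, -0.3409, 78.0]]
```

View pics/two.png

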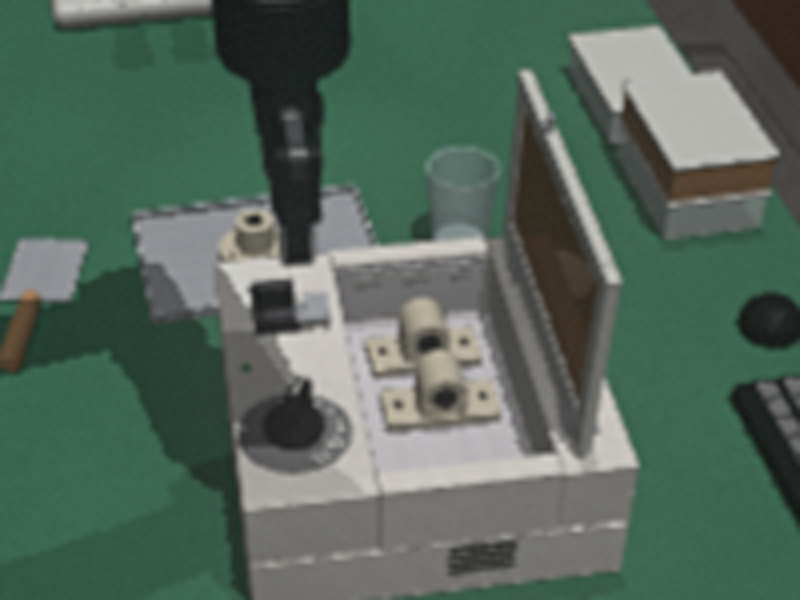

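Two blocks stand in the chamber, at (425,345) and (445,395). Third block next, then check the chamber, then close the lid.

Run:
```python
from h import *
c=bosses()[0]; print(c)
a=77.5
if pick(c[:2],np.deg2rad(a+90),.0177):
    place(bw(.010,-.066),BY+np.pi/2,.071)
    robot.line_to([.40,.06,.34],.25); robot.dwell(.2)
    snap("side","three",(150,70,350,220))
    P,C=both(["side"]); b=wb(P); k=(abs(b[:,0]-.01)<.06)&(abs(b[:,1])<.115)&(P[:,2]>.085)&(P[:,2]<.112)
    for q in comps(np.c_[b[k],P[k,2]],.004,20): print("in box",rect(q),len(q),q[:,2].max())
    k=(b[:,0]>.06)&(b[:,0]<.13)&(abs(b[:,1])<.12)&(P[:,2]>.24)&(P[:,2]<.3); print("lid top",np.percentile(b[k,0],[5,95]),P[k,2].max())
st(); print(bosses())
Y=BY+np.pi/2
for th in np.linspace(1.6,0,9):
    x=.090-.14*np.cos(th)+.005*np.sin(th)+.011; z=.121+.14*np.sin(th)+.005*np.cos(th)
    q=robot.inverse_kinematics([*bw(x,0),z],down(Y)); print(round(th,2),np.round(bw(x,0),3),round(z,3),None if q is None else np.round(q,2))
```

```text
[np.float64(0.47825), np.float64(-0.34122), np.float64(73.3)]
down guard=False t57.0 tcp [ 0.4788 -0.3415  0.0185] F [-0.9 -0.  -0.3] Mz 0.03 w 0.678
grip t57.3 tcp [ 0.4788 -0.3415  0.0185] F [0.3 0.2 3.9] Mz -0.03 w 0.410
lift t59.1 tcp [ 0.4779 -0.341   0.259 ] F [ 0.1 -0.3 -1.3] Mz -0.02 w 0.419
place guard=True t62.5 tcp [ 0.5642 -0.0294  0.0705] F [-0.  -0.4  3.6] Mz -0.05 w 0.414
in box [ 12.3 -66.8  34.8  40.2   1.2] 146 0.10548363038312403
in box [14.4 -1.1 33.8 42.5  1.3] 132 0.10535285431956998
in box [12.4 62.9 35.3 39.9  0.7] 121 0.1062238716807632
lid top [0.09224185 0.10088263] 0.2873535376762628
 t65.5 tcp [0.4004 0.0597 0.3394] F [ 0.  -1.4 -0.3] Mz -0.03 w 0.552
[]
1.6 [0.668 0.031] 0.261 [ 0.29  0.44  0.17  0.   -1.3  -1.91]
1.4 [0.64  0.033] 0.26 [ 0.3   0.4   0.1   0.   -1.27 -1.93]
1.2 [0.613 0.034] 0.253 [ 0.32  0.35  0.01  0.   -1.23 -1.94]
1.0 [0.588 0.035] 0.242 [ 0.34  0.32 -0.07  0.   -1.19 -1.96]
0.8 [0.565 0.037] 0.225 [ 0.35  0.29 -0.15  0.   -1.13 -1.97]
0.6 [0.546 0.038] 0.204 [ 0.36  0.28 -0.22  0.   -1.07 -1.99]
0.4 [0.532 0.038] 0.18 [ 0.38  0.27 -0.29  0.   -1.   -2.  ]
0.2 [0.523 0.039] 0.154 [ 0.38  0.29 -0.35  0.   -0.93 -2.01]
0.0 [0.519 0.039] 0.126 [ 0.39  0.31 -0.39  0.   -0.86 -2.01]
```

View pics/three.png

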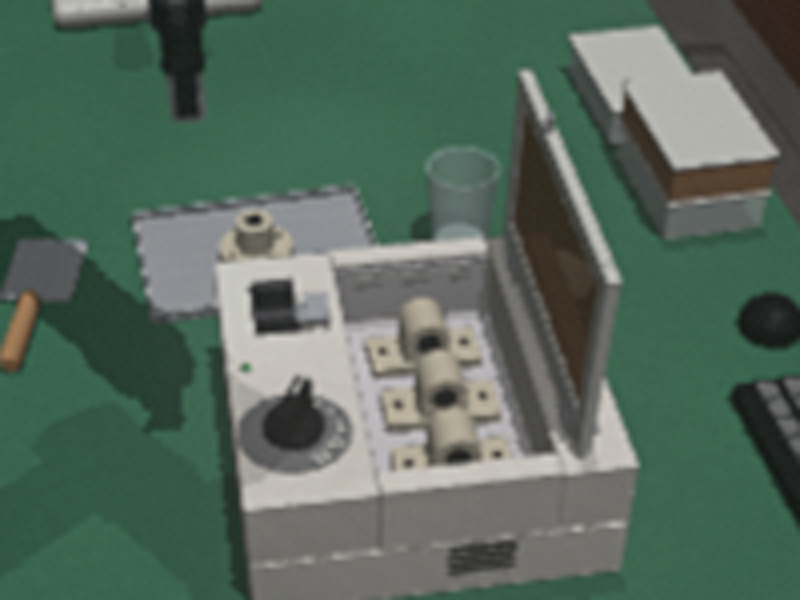

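All three blocks stand in the chamber, at (425,340), (443,395) and (455,445), with boss tops near 0.105 as expected. The mat is empty. Now the lid.

Run:
```python
from h import *
Y=BY+np.pi/2; r=.14
robot.move_gripper(0,30)
robot.line_to([.40,.06,.40],.25); robot.line_to([*bw(.16,0),.40],.25); st()
robot.line_to([*bw(.16,0),.262],.15,guard=10); st("behind")
g=robot.line_to([*bw(.09,0),.262],.05,guard=2.5); st("touch %s"%g)
x0=wb(T.read_tool_pos())[0]; off=min(max(x0-.095+.001,.008),.02); print("x0",x0,"off",off)
for th in np.linspace(1.5,0.08,15):
    p=[*bw(.090-r*np.cos(th)+.005*np.sin(th)+off,0),.121+r*np.sin(th)+.005*np.cos(th)]
    if robot.line_to(p,.08,guard=30): st("GUARD"); break
    st("th %.2f"%th)
```

```text
t67.9 tcp [0.7175 0.0285 0.4   ] F [-0.5  0.6  0.1] Mz 0.00 w -0.002
behind t69.0 tcp [0.7183 0.0286 0.2637] F [0.6 0.3 0.2] Mz 0.02 w 0.001
touch False t70.5 tcp [0.6481 0.0323 0.262 ] F [ 1.5 -0.1  1.2] Mz -0.01 w 0.003
x0 0.09023535963654958 off 0.008
th 1.50 t70.8 tcp [0.6512 0.0321 0.2606] F [1.3 0.5 1.1] Mz -0.01 w 0.003
th 1.40 t71.1 tcp [0.6365 0.0329 0.2596] F [ 1.5 -0.7  0.3] Mz -0.02 w 0.000
th 1.30 t71.4 tcp [0.6229 0.0336 0.2572] F [ 1.3 -1.   0.9] Mz -0.02 w -0.003
th 1.20 t71.8 tcp [0.6094 0.0343 0.2532] F [ 1.8 -0.3  0.8] Mz -0.05 w -0.000
th 1.09 t72.1 tcp [0.5963 0.035  0.2477] F [ 1.2 -0.2  0.6] Mz 0.01 w 0.001
th 0.99 t72.4 tcp [0.5837 0.0357 0.241 ] F [1.8 0.3 0.7] Mz -0.03 w -0.005
th 0.89 t72.7 tcp [0.572  0.0363 0.2331] F [0.9 0.7 2.2] Mz -0.01 w -0.001
th 0.79 t73.1 tcp [0.561  0.0368 0.224 ] F [1.2 0.3 1.8] Mz 0.06 w -0.001
th 0.69 t73.4 tcp [0.5511 0.0373 0.2139] F [0.5 0.8 2.2] Mz 0.03 w -0.002
th 0.59 t73.7 tcp [0.5421 0.0378 0.2026] F [ 0.8 -0.1  2.1] Mz 0.01 w 0.003
th 0.49 t74.0 tcp [0.5344 0.0382 0.1907] F [ 0.6 -0.2  2.4] Mz -0.01 w -0.001
th 0.38 t74.4 tcp [0.5279 0.0385 0.1781] F [-1.2  1.3  1.8] Mz -0.06 w 0.000
th 0.28 t74.7 tcp [0.5228 0.0388 0.1648] F [-0.3  1.   2.4] Mz 0.04 w 0.001
th 0.18 t75.0 tcp [0.519  0.039  0.1511] F [0.  0.2 2.2] Mz -0.03 w 0.002
th 0.08 t75.3 tcp [0.5182 0.0393 0.1384] F [ 0.4 -1.3  4.1] Mz -0.04 w 0.000
```

Run:
```python
from h import *
p=bw(-.044,0)
for z in np.arange(.134,.1155,-.002):
    g=robot.line_to([*p,z],.04,guard=35); st("z%.3f %s"%(z,g))
    f=T.read_contact_force()[2]
    if f>28: break
robot.dwell(.2); st()
robot.line_to([*p,.22],.1); robot.line_to([.36,.10,.34],.25); robot.dwell(.5)
c=snap("side","shut",(150,70,350,220)); P,C=both([c]); b=wb(P)
for y in(-.1,0,.1):
    k=(abs(b[:,0]+.052)<.008)&(abs(b[:,1]-y)<.03)&(P[:,2]>.1); print("edge z",np.median(P[k,2]),P[k,2].max())
hi=P[(P[:,2]>.132)&(P[:,2]<.16)&(P[:,0]>.4)&(P[:,0]<.5)&(abs(P[:,1])<.3)]
for q in comps(hi,.005,12): print("hi",rect(q),len(q))
```

```text
z0.134 False t75.6 tcp [0.5179 0.0394 0.137 ] F [ 3.3 -3.5  8.6] Mz 0.00 w 0.003
z0.132 False t75.8 tcp [0.5177 0.0394 0.1353] F [ 0.9 -1.5 10.5] Mz 0.02 w 0.003
z0.130 False t76.1 tcp [0.5164 0.0396 0.1316] F [ 3.6 -0.9  4.6] Mz 0.02 w -0.005
z0.128 False t76.3 tcp [0.5139 0.0394 0.1277] F [1.9 0.4 2.9] Mz -0.05 w 0.001
z0.126 False t76.6 tcp [0.5138 0.0394 0.1261] F [-0.2  1.2  5.4] Mz -0.00 w 0.001
z0.124 False t76.8 tcp [0.5139 0.0394 0.1259] F [-4.6  1.1 16.1] Mz -0.02 w 0.001
z0.122 False t77.1 tcp [0.514  0.0393 0.1258] F [-8.2  2.  25.8] Mz -0.02 w 0.002
z0.120 False t77.3 tcp [0.514  0.0394 0.1256] F [-11.9   2.1  36. ] Mz -0.04 w 0.000
 t77.5 tcp [0.514  0.0394 0.1256] F [-12.4   2.4  35.9] Mz -0.04 w 0.003
edge z 0.12848622507454127 0.1323627904746042
edge z 0.12897490714957593 0.13221817002825886
edge z 0.12922161662603027 0.1324117480117467
hi [448.3 -29.3  44.3  12.7  57.2] 90
hi [469.9  99.4  24.6  56.1  67.5] 92
```

View pics/shut.png

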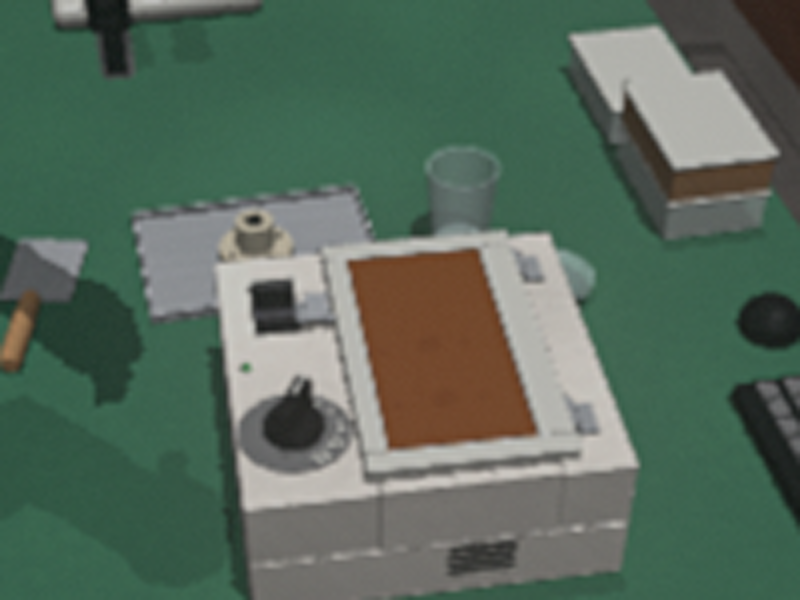

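The lid has stayed shut for about 3 s after release, so it is latched. I'll compare its edge height with the start, then set the dial to two dots.

Run:
```python
from h import *
P,C=both([dict(np.load("side0.npz"))]); b=wb(P)
k=(abs(b[:,0]+.052)<.008)&(abs(b[:,1])<.03)&(P[:,2]>.1); z0=np.median(P[k,2])
P,C=both(["side"]); b=wb(P); k=(abs(b[:,0]+.052)<.008)&(abs(b[:,1])<.03)&(P[:,2]>.1); z1=np.median(P[k,2])
print("edge start/now",z0,z1); assert abs(z1-z0)<.003
d=np.deg2rad
turn_dial([.4492,-.0270],d(57),d(-3))
robot.line_to([.40,-.03,.30],.2); robot.move_to([.30,.35,.35],down(BY+np.pi/2)); robot.dwell(.3)
c=snap("side","end",(150,70,350,220)); P,C=both([c])
hi=P[(P[:,2]>.132)&(P[:,2]<.16)&(P[:,0]>.4)&(P[:,0]<.5)&(abs(P[:,1])<.3)]
for q in comps(hi,.005,12): print("hi",rect(q),len(q))
k=(P[:,2]>.006)&(P[:,2]<.06)&(P[:,0]>.38)&(P[:,0]<.56)&(P[:,1]>.28)&(P[:,1]<.40)
for q in comps(P[k],.005,30): print("hub",rect(q),q[:,2].max())
snap("scene","endscene")
```

```text
edge start/now 0.1293320202900604 0.12923287409057982
at dial t83.0 tcp [ 0.4497 -0.0269  0.1335] F [-0.1  0.6  0.2] Mz -0.02 w 0.448
gripped t83.4 tcp [ 0.4473 -0.0259  0.1336] F [-7.9  8.6  7.4] Mz -0.03 w 0.128
turn 45 t83.8 tcp [ 0.4474 -0.026   0.1336] F [-8.5  8.   7.6] Mz -0.01 w 0.129
turn 33 t84.1 tcp [ 0.4476 -0.0262  0.1336] F [-7.2  7.3  7. ] Mz -0.02 w 0.129
turn 21 t84.5 tcp [ 0.4477 -0.0264  0.1336] F [-5.3  6.   6.8] Mz 0.05 w 0.127
turn 9 t84.8 tcp [ 0.4477 -0.0266  0.1336] F [-4.9  4.4  6. ] Mz 0.02 w 0.126
turn -3 t85.2 tcp [ 0.4477 -0.0268  0.1336] F [-4.4  3.5  6.1] Mz -0.02 w 0.130
off dial t86.3 tcp [ 0.4485 -0.0271  0.2192] F [-0.3 -0.  -0.2] Mz 0.01 w 0.445
hi [449.8 -28.3  16.   43.6  90. ] 120
hi [469.7 100.3  19.3  56.   69.8] 85
hub [468.3 340.1  48.3  67.9  80.9] 0.0449224594290496
```

View pics/end.png

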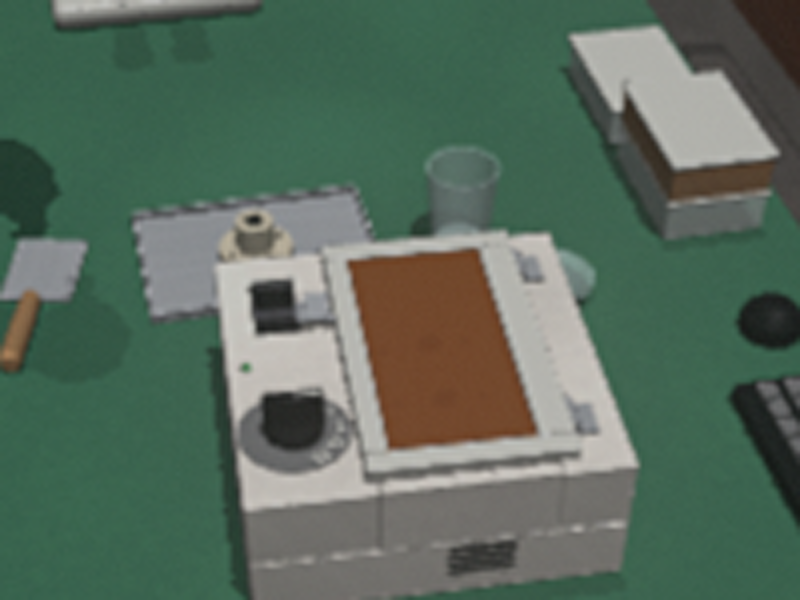

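View pics/endscene.png

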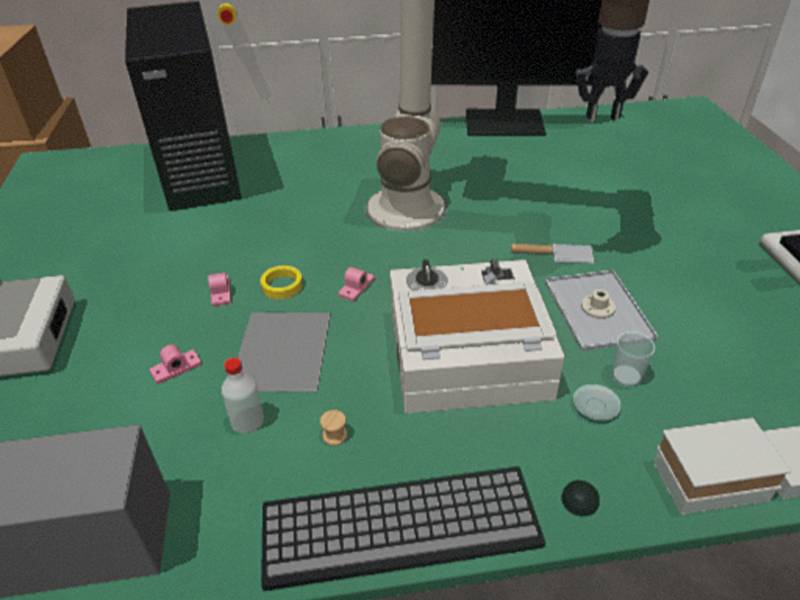

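The dial bar points along the box's x (bar at (293,420)), the lid is shut, and the hub stands in the tray at (600,303). The mat is empty and the bystanders are at the same pixels as at the start. Handing in.

```bash
python3 -c "
from h import *
ticket.finish_job(); st('done')"
```

```text
the job is handed in; nothing more can be done
the job is handed in; nothing more can be done
```

The job is done and handed in at about 88 s of the 210 s allowed. The hand-in gives no verdict.

**What I did, in order:**
1. Turned the dial from three dots to off.
2. Slid the latch, and the lid sprang open.
3. Set the only hub in the box on its flange in the tray.
4. Stood all three pale blocks in the chamber. One was knocked aside on the mat partway through and I found it again. I left the pink look-alikes alone.
5. Pushed the lid shut and pressed it until it latched.
6. Set the dial to two dots.

**Last checks:**
- **Lid:** its edge is at the same height as at the start, 0.1292 m against 0.1293 m.
- **Dial:** the bar lies along the box's x axis. The final fit read 0° against the expected -3°, which is within pixel noise.
- **Blocks:** seen upright on the chamber floor just before closing, with boss tops about 0.105 m above the bench. They were not measured again through the shut lid.
- **Hub:** upright near the middle of the tray.
- **Everything else:** the mat is empty, and the bystanders look unmoved in the last scene picture.

No check failed. The press on the lid reached about 36 N at the fingertips, above the 10–20 N suggested, because I kept pressing after it had already seated.

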